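# Fit the rest sleeve and lock the spring leg at its mark

## Robot

A 7-joint arm with a two-finger parallel gripper is mounted at the origin on the work surface. World frame = base frame: x ahead of the robot, y to its left, z up, the work surface at z = 0. Lengths are in mm, angles in rad, forces in N, time in s.
With the tool pointing down it reaches from about 350 to 900 mm from the base axis. Payload 7.2 kg.
Tool frame: the origin (TCP) lies at the centre of the arm's flange, where the gripper is bolted on; the fingertips stand robot.tip_reach ahead of it and the grasp point (between the pads) lies 155 mm ahead of it (robot.tip_reach is the distance from the TCP to the fingertips, in mm); z points along the fingers, x is the direction in which the jaws open and shut, and the axes are right-handed (so a half turn about z gives the same grasp; the last joint's range is limited). The gripper opens to 85 mm and grips with 20 to 120 N. Pads are 22 mm wide; open, the fingers measure 114 mm over their backs; the gripper's body (76 mm by 85 mm) begins 54 mm behind the grasp point. The pads swing forward as they close: fully open they stand 13 mm farther back than shut.
Start: joints at [1.066, 0.411, -0.013, 1.596, 0.006, 1.134, -0.082], TCP at [264.388, -566.323, 404.697] pointing down, gripper open.
Joint ranges: [-2.95, 2.95], [-0.29, 1.99], [-1.47, 1.44], [0.14, 2.54], [-1.03, 4.17], [0.13, 1.85], [-2.86, 2.86]. Speed limits (rad/s): [2.39, 2.39, 3.01, 3.01, 3.14, 3.14, 3.14].

## Interface

Orientations are given as a rotation vector (axis times angle).
In Python, from workcell import robot gives the robot as it stands. The module is installed in compiled form; this text tells all that it offers.
- The arm moves only by the tool step_arm, never from a script. Its argument "deltas" is a list of rows, each an object of numbers: "dx", "dy", "dz": the shift along the tool's x, y, z in m; "rx", "ry", "rz": the turn, a rotation vector about the tool's x, y, z in rad. In form: [{"dx": .., "dy": .., "dz": .., "rx": .., "ry": .., "rz": ..}, ...]. A call has 1 to 5 rows; each row shifts and turns the commanded pose from where the row before left it, along the tool's axes as they then stand; what a row does not reach is not made up. A row lasts 1/8 s, in which the tool goes at most 62.5 mm and 10.7 degrees, less where a joint would pass 70% of its speed; a pose out of reach is approached as far as the arm can. A call with a gripper value outside its range is refused whole. "jaw" is the opening, from 0 (shut) to 1 (fully open), set as the call begins (left out, the last holds). The fingers move at their own pace and stop on an object; "newtons" is the grip in N (left out, the last holds). Time passes only in rows, so rows that do not move let the fingers close. It gives the time, the measured TCP pose, the force and the opening at its end, in the units of the state.
- robot.get_state(): the state, without advancing time (a new reading comes with each control period).
- robot.snapshot(name): name is "side" or "top"; returns (picture, depth): 400x640x3 uint8, red, green, blue; 400x640 float32, mm along the optical axis (not along the pixel's ray), 0 where there is no reading.
- robot.camera_model(name): a dict with "fx", "fy", "cx", "cy" (pixels), "D" ([k1, k2, p1, p2, k3] as OpenCV has them; the pictures are not rectified), "R" (3x3) and "t" (3): a world point X has camera coordinates R X + t. Camera axes: x right, y down, z forward; pixel columns grow to the right and rows downward; lengths in mm; the calibration is good to about 2 mm. A picture is of the moment at which its call begins. camera_model takes no time and is no camera call.
- robot.sign_off(): hands the job in, once; it reports no verdict.
The state is a dict: "time_s": time; "joint_positions": joint angles; "qvel": joint speeds; "joint_torque": joint torques, N m; "tool_pos": TCP position; "eef_rot": TCP orientation; "contact_force": force on the tool from outside, world axes, zero at the start; "wrist_torque": the same for the moment, N m; "gripper_width": opening from 0.0 (shut) to 1.0 (fully open).
Only numpy, scipy, OpenCV 4.12 (cv2) and the standard library are available. Lean on these libraries where they do the work, as an engineer would, in place of code of your own. Each camera call takes 0.05 s, during which the arm holds its last target.

## Task

Get the bench support ready for the instrument: slide the aluminium sleeve that fits (the one with the wide bore) fully home onto the pin at the top of the spring leg and leave it there. Then grip the leg itself below the sleeve, press it down until the middle of its three ring marks is level with the top of the collar and, never letting go of the leg, swing the open cam lever round to its closed stop (turn the hand about the leg so that a finger carries the upright paddle along). Finish while still holding the leg at the mark with the lever closed, and leave the other things on the bench where they are.

Things in the scene. Friction and masses are not known exactly. Their poses are not given: they have to be found in the camera images.
- sleeve_mid (a point): the sleeve that fits: plain aluminium tube standing upright on the bench, outer diameter 20, height 26, straight through-bore 14 (about 40 g). This point is on its axis, half-way up (13 above its underside). It stands among other small parts; the neighbouring tight sleeve has the same outside
- tight_sleeve: a sleeve of the same material, outer diameter 20 and height 26 but with a bore of only 6: it cannot go on the pin. Origin at the centre of its underside. Not needed
- leg: sliding leg of the support stand: round aluminium tube, diameter 24, which slides down into the stand and turns freely about its own axis. Origin: centre of its top shoulder, on which the sleeve's underside rests. Ring marks 34, 48 and 62 below it. A spring holds the leg up, shoulder 95 above the collar top; pressing down takes 6 to 9 N (travel 66); let go, it springs back while the lever is open
- pin_tip (a point): tip of the steel pin that rises from the middle of the leg's shoulder: 18 high, diameter 11 for the first 12, then tapering to 4 at the tip. The home sleeve reaches 8 higher than the tip. The tip starts 228 above the bench
- leg_mark (a point): centre of the leg at its middle ring mark, on the leg's axis, 48 below the shoulder. The leg is at length when this point is at the height of collar_top, 47 lower than at the start
- collar_top (a point): centre of the top face of the stand's collar, on the leg's upright axis, 115 above the bench. The stand is fixed: round grey base of diameter 110, stem of diameter 38, flange of diameter 72 from 20 to 31 below the collar top, dark cam ring of diameter 54 at the top with a lever arm reaching 73 from the axis, its top 5 below the collar top. Only leg and paddle stand higher
- lever_paddle (a point): middle of the cam lever's upright steel paddle, a blade on the cam ring: it spans 21 to 47 from the leg's axis, 8 thick, its top 38 above the collar top; this point is 34 from the axis, 16 above the collar top. It turns about the leg's axis and closes clockwise seen from above. A finger that grips the leg with its tip below the paddle's top can carry it round as the hand turns
- cam_lever (a joint): angle of the cam lever about the leg's axis in rad: 0 is fully open (it starts within 0.12 of that), it grows as the lever closes (clockwise seen from above) and 0.873 is the closed stop. It stays where it is left; moving it takes about 0.12 N m (4 N at the paddle), rising to 0.2 N m (6 N) from 0.65 on, where it clamps the leg
- hex_nut: loose steel hex nut, 21 across corners, 9 high, origin at its underside. Leave it alone
- battery: loose white upright cell, diameter 33, height 34, origin at its underside. Leave it alone
- tape_roll: roll of black tape lying flat, diameter 90, height 19, origin at its underside. Leave it alone
- screwdriver: screwdriver lying on the bench, about 200 long. Leave it alone
- wrench: spanner lying on the bench, about 180 long. Leave it alone
- spacer_tube: aluminium spacer tube lying on its side, diameter 16, length 90, origin under its middle. Leave it alone
- pen_cup: grey plastic cup, diameter 72, height 85, origin at its underside. Leave it alone

How it is judged (in metres and radians):
On the way, in this order (a step that is already met when the one before it is completed fails the run):
1. the wide-bore sleeve is home on the leg's pin (horizontal distance between sleeve_mid and leg below 0.004 m and z of sleeve_mid in the frame of leg between 0.0105 and 0.0155 m and angle between the z axis of sleeve_mid and the z axis of leg, either way round below 0.12 rad), for 0.2 s.
2. the leg is gripped and held with its middle mark level with the collar top, the lever still open (z of leg_mark in the frame of collar_top between -0.004 and 0.004 m and contact force between the fingers and leg above 3 N and value of joint cam_lever below 0.35 rad), for 0.2 s.
3. the lever is swung to its closed stop with the leg still held at the mark (value of joint cam_lever above 0.78 rad and z of leg_mark in the frame of collar_top between -0.004 and 0.004 m and contact force between the fingers and leg above 3 N), for 0.2 s.
At the end, for the whole second after the job is handed in: The fingers still grip the leg (more than 3 N), its middle ring mark is within 4 mm of the collar top's height and at rest, the cam lever is within 0.09 rad of its closed stop, and the wide-bore sleeve sits home on the pin (underside within 2.5 mm of the shoulder, axis within 4 mm) (all of step 1 and all of step 3 and linear speed of leg below 0.01 m/s); the arm keeps its last pose, push and grip.
It fails at once if another thing on the bench is shifted by more than 30 mm (distance of any of tight_sleeve, hex_nut, battery, tape_roll, screwdriver, wrench, spacer_tube, pen_cup from where it was at the start of the episode above 0.03 m).
It fails at once if the cam lever is swung while the leg is not gripped (value of joint cam_lever above 0.25 rad and contact force between the fingers and leg below 0.5 N).
It also fails if it takes over 50 s, if anything falls off the work surface, if the arm or the gripper's body presses on something with over 40 N, if the wrist force passes 120 N, or if a joint passes its speed limit or range.

## Working session

There is one attempt and no reset: what is moved stays moved. The work goes in short steps, Python scripts to look and compute and a tool call to move; the robot and the scene stay as the last step left them, time stands still between calls to the robot, and variables do not carry over. Pictures are saved under pics/ and viewed, and the job is handed in when it is done.

Besides the shell and the picture viewer there is one more tool, called after "Call:" by a JSON object that holds its "fn" and its "kwargs". step_arm: Moves the arm, as the interface text tells. Its arguments: {"type":"object","properties":{"deltas":{"type":"array","items":{"type":"object","properties":{"dx":{"type":"number"},"dy":{"type":"number"},"dz":{"type":"number"},"rx":{"type":"number"},"ry":{"type":"number"},"rz":{"type":"number"}}}},"jaw":{"type":"number"},"newtons":{"type":"number"}},"required":["deltas"]}

```bash
mkdir -p pics; ls; python3 - <<'E'
from workcell import robot
import cv2,numpy as np
print(robot.get_state()); print(robot.tip_reach)
for n in("side","top"):
    p,d=robot.snapshot(n); cv2.imwrite(f"pics/{n}0.png",p[:,:,::-1]); np.save(f"{n}0_d.npy",d); np.save(f"{n}0_p.npy",p)
    print(n,robot.camera_model(n))
E
```

```text
pics
{'time_s': 0.0, 'joint_positions': array([ 1.06584331,  0.41191812, -0.01276091,  1.59702766,  0.00564395,
        1.13429218, -0.08219519]), 'qvel': array([-3.81012378e-04, -1.67766331e-03, -8.52538775e-04,  1.12296217e-03,
       -4.85619759e-04,  6.20074440e-05, -1.46394245e-03]), 'joint_torque': array([ 1.85747108e-04, -6.00621557e+01,  6.82947468e-01, -2.99418604e+01,
        1.39836190e-02,  1.05738730e-02,  9.67983709e-06]), 'tool_pos': array([ 264.28455554, -566.14422458,  403.84794838]), 'eef_rot': array([-2.64939384e+00,  1.68689387e+00,  2.23754452e-03]), 'contact_force': array([-0.44872669, -0.33163143,  0.2456582 ]), 'wrist_torque': array([ 0.00829463,  0.00127114, -0.02132799]), 'gripper_width': 1.0013174699619463}
173.4
side {'fx': 426.6797964416045, 'fy': 426.6797964416045, 'cx': 323.33316172577094, 'cy': 203.77279717672985, 'D': array([-0.05541237,  0.        ,  0.        ,  0.        ,  0.        ]), 'R': array([[ 0.96481923, -0.26288776, -0.00372398],
       [-0.16878247, -0.6084608 , -0.77542758],
       [ 0.20158453,  0.74877599, -0.63142553]]), 't': array([-503.06870266,  252.14787466, 1215.4745868 ])}
top {'fx': 423.38188354321926, 'fy': 423.38188354321926, 'cx': 319.3802865377568, 'cy': 200.9157957484989, 'D': array([-0.04060147,  0.        ,  0.        ,  0.        ,  0.        ]), 'R': array([[-0.02444589, -0.99966048,  0.00901834],
       [-0.99825877,  0.02392521, -0.05391672],
       [ 0.05368265, -0.01032068, -0.99850471]]), 't': array([  48.28055827,  570.30210264, 1344.1422575 ])}
```

View pics/side0.png

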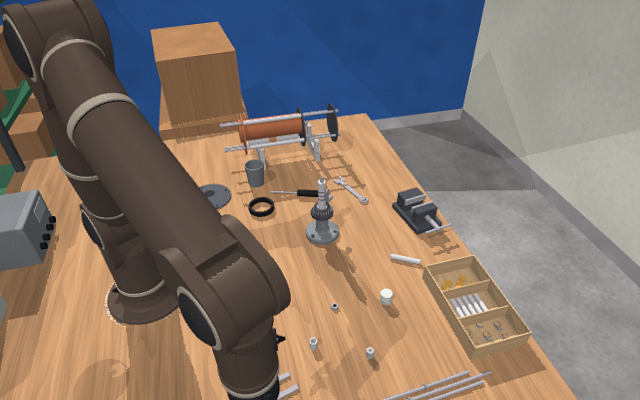

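View pics/top0.png

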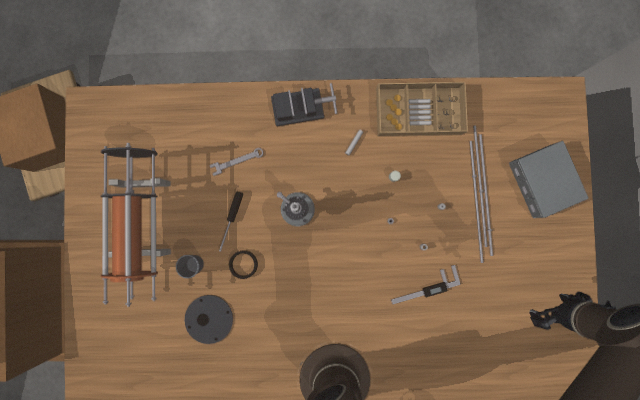

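The side view shows the stand at (322,210), with two sleeve-like parts at (313,343) and (370,353). In the top view those parts are at (424,246) and (442,206), and the stand is at (296,208). I'll enlarge these areas next.

```bash
cat > h.py <<'E'
import numpy as np,cv2
from workcell import robot
def ray(name,u,v):
    m=robot.camera_model(name)
    K=np.array([[m['fx'],0,m['cx']],[0,m['fy'],m['cy']],[0,0,1]])
    x=cv2.undistortPoints(np.array([[[u,v]]],float),K,np.array(m['D']))[0,0]
    R=np.array(m['R']);t=np.array(m['t'])
    return -R.T@t, R.T@np.array([x[0],x[1],1.0])
def atz(name,u,v,z):
    o,d=ray(name,u,v); return o+d*(z-o[2])/d[2]
def tri(a,b):
    (o1,d1),(o2,d2)=ray('side',*a),ray('top',*b)
    A=np.stack([d1,-d2],1); s=np.linalg.lstsq(A,o2-o1,rcond=None)[0]
    p,q=o1+s[0]*d1,o2+s[1]*d2
    return (p+q)/2,np.linalg.norm(p-q)
def proj(name,X):
    m=robot.camera_model(name)
    K=np.array([[m['fx'],0,m['cx']],[0,m['fy'],m['cy']],[0,0,1]])
    return cv2.projectPoints(np.array([X],float),cv2.Rodrigues(np.array(m['R']))[0],np.array(m['t']),K,np.array(m['D']))[0][0,0]
def crop(p,u0,v0,w,h,s,out):
    c=p[v0:v0+h,u0:u0+w]; cv2.imwrite(out,cv2.resize(c[:,:,::-1],None,fx=s,fy=s,interpolation=cv2.INTER_CUBIC))
E
python3 - <<'E'
from h import *
s=np.load('side0_p.npy');t=np.load('top0_p.npy')
a=[]
for p,u,v in((s,298,325),(s,355,335),(t,409,231),(t,427,191)):
    a.append(cv2.resize(p[v:v+30,u:u+30],None,fx=13,fy=13,interpolation=cv2.INTER_CUBIC)[:290])
    a[-1]=cv2.resize(p[v:v+30,u:u+30],(290,290),interpolation=cv2.INTER_CUBIC)
cv2.imwrite('pics/sl.png',np.vstack([np.hstack(a[:2]),np.hstack(a[2:])])[:,:,::-1])
b=[cv2.resize(s[170:250,282:362],(400,400),interpolation=cv2.INTER_CUBIC),cv2.resize(t[175:240,263:328],(400,400),interpolation=cv2.INTER_CUBIC)]
cv2.imwrite('pics/st.png',np.hstack(b)[:,:,::-1])
E
```

```text
(no output)
```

View pics/sl.png

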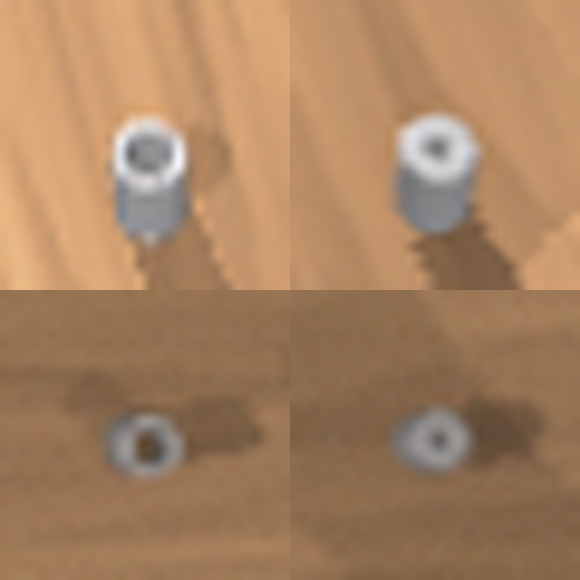

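View pics/st.png

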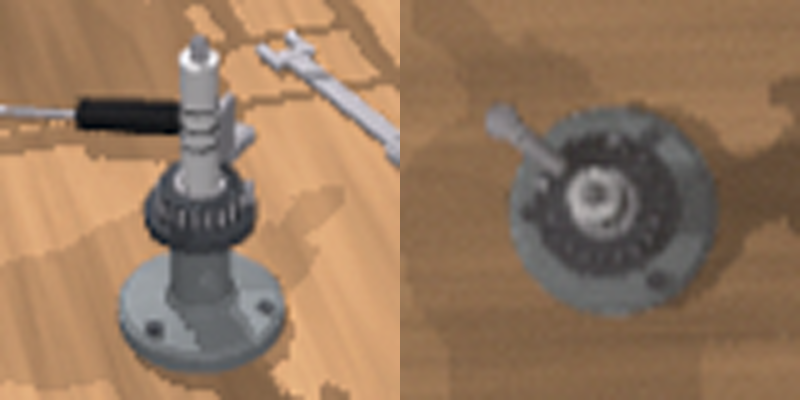

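```bash
python3 - <<'E'
from h import *
np.set_printoptions(precision=1,suppress=True)
print('wide top',tri((312.9,340.4),(423.9,246.4)),atz('side',312.9,340.4,26),atz('top',423.9,246.4,26))
print('tight top',tri((370,349.5),(441.6,206)),atz('side',370,349.5,26),atz('top',441.6,206,26))
print('tip',tri((321.6,178),(294.6,205.9)),atz('side',321.6,178.,228),atz('top',294.6,205.9,228))
from scipy.spatial.transform import Rotation as R
s=robot.get_state();M=R.from_rotvec(s['eef_rot']).as_matrix();print(M,s['tool_pos'])
# leg edges
d=np.load('side0_d.npy');t=np.load('top0_d.npy')
print(t[203:211,290:302].astype(int));print(t[242:252,418:430].astype(int))
E
```

```text
wide top (array([ 416. , -294.6,   24.1]), np.float64(3.53994522438256)) [ 414.  -295.4   26. ] [ 417.8 -294.5   26. ]
tight top (array([ 544.3, -356.7,   23.9]), np.float64(1.6986404732729168)) [ 542.9 -357.7   26. ] [ 545.  -356.3   26. ]
tip (array([546.9, 104.6, 222.6]), np.float64(2.7497174964671594)) [543.6  97.6 228. ] [548. 104. 228.]
[[ 0.4 -0.9 -0. ]
 [-0.9 -0.4  0. ]
 [-0.   0.  -1. ]] [ 264.3 -566.1  403.9]
[[1255 1264 1164 1165 1161 1162 1160 1164 1259 1260 1262 1259]
 [1258 1166 1165 1155 1150 1164 1163 1167 1170 1258 1266 1262]
 [1159 1161 1163 1147 1164 1146 1164 1161 1163 1224 1261 1264]
 [1164 1165 1150 1146 1165 1146 1159 1164 1165 1209 1263 1259]
 [1257 1163 1167 1151 1148 1150 1163 1161 1163 1211 1255 1260]
 [1265 1163 1168 1167 1163 1163 1163 1162 1166 1224 1257 1256]
 [1261 1259 1165 1162 1165 1167 1162 1168 1194 1241 1261 1264]
 [1262 1254 1253 1174 1166 1165 1182 1203 1241 1256 1258 1260]]
[[1370 1370 1370 1372 1375 1368 1367 1367 1369 1373 1370 1377]
 [1372 1366 1367 1373 1370 1367 1370 1369 1371 1371 1373 1375]
 [1369 1372 1372 1357 1356 1343 1349 1347 1346 1369 1376 1368]
 [1369 1370 1365 1355 1342 1371 1366 1363 1350 1351 1369 1368]
 [1371 1371 1365 1350 1343 1372 1369 1363 1350 1345 1371 1373]
 [1372 1373 1367 1350 1339 1365 1370 1363 1353 1347 1369 1372]
 [1372 1369 1364 1355 1346 1368 1364 1363 1344    0 1366 1371]
 [1371 1372 1367 1368 1360 1340 1349 1343 1342 1366 1371 1371]
 [1367 1373 1371 1367 1374 1374 1371 1370 1372 1367 1368 1373]
 [1371 1370 1370 1370 1368 1370 1372 1371 1372 1374 1370 1371]]
```

```bash
cat >> h.py <<'E'
from scipy.spatial.transform import Rotation as Rot
def go(x,y,z):
    s=robot.get_state();M=Rot.from_rotvec(s['eef_rot']).as_matrix()
    d=M.T@(np.array([x,y,z])-s['tool_pos'])
    print('tool delta mm',d.round(1),'yaw',round(np.arctan2(M[1,0],M[0,0]),4),'pos',s['tool_pos'].round(1),'t',s['time_s'],'tilt',M[:,2].round(4))
E
python3 - <<'E'
from h import *
np.set_printoptions(precision=1,suppress=True)
go(416.3,-294.7,320)
# stand estimation
for z,c in ((228,'tip'),(115,'col'),(0,'base')): print(c,proj('side',(546,103,z)),proj('top',(546,103,z)))
t=np.load('top0_p.npy');s=np.load('side0_p.npy')
crop(t,270,180,60,60,10,'pics/st_top.png');crop(s,285,165,75,85,7,'pics/st_side.png')
E
```

```text
tool delta mm [-181.5 -252.6   84.2] yaw -1.1339 pos [ 264.3 -566.1  403.9] t 0.1 tilt [-0.  0. -1.]
tip [321.9 176.8] [295.  206.6]
col [322.1 206.4] [296.8 208.2]
base [322.3 233.4] [298.4 209.5]
```

View pics/st_top.png

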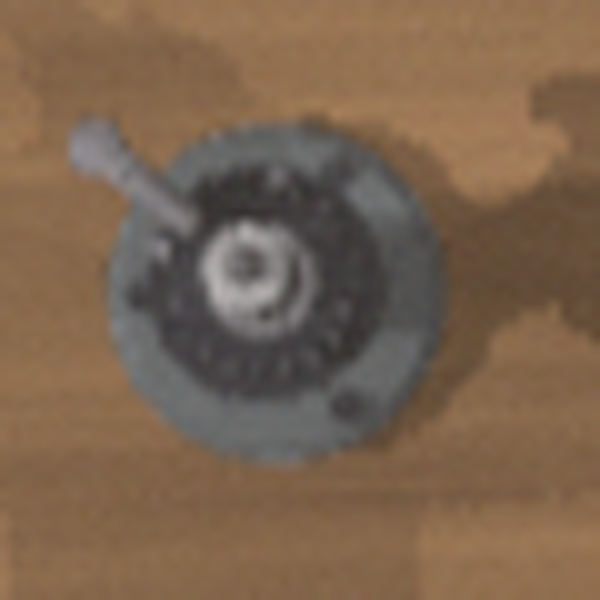

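View pics/st_side.png

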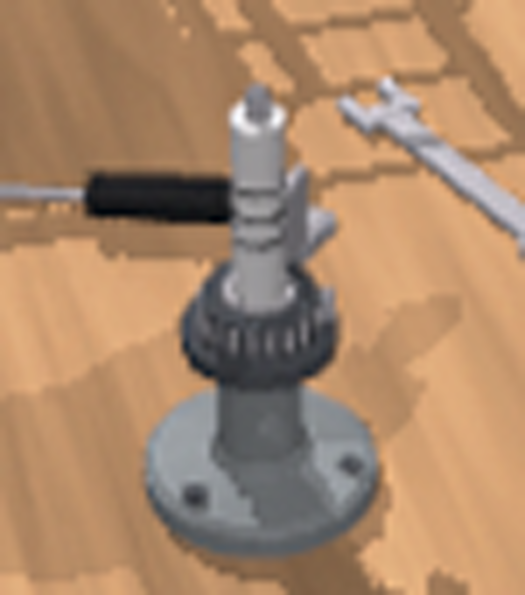

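```bash
python3 - <<'E'
from h import *
np.set_printoptions(precision=2,suppress=True)
def q(u,v):return (u+.5)/10-.5+270,(v+.5)/10-.5+180
c=atz('top',*q(248,266),228)[:2];print(c)
for u,v,z in((95,147,107),(192,217,153),(190,218,153),(130,180,153),(150,190,153),(128,170,153),(276.5,292,6)):
    p=atz('top',*q(u,v),z);d=p[:2]-c;print(p,np.hypot(*d),np.arctan2(d[1],d[0]))
t=np.load('top0_d.npy');print(t[192:206,276:294].astype(int))
E
```

```text
[547.31 104.68]
[589.24 155.66 107.  ] 66.00932009679954 0.8824703666319484
[565.04 124.2  153.  ] 26.3717755979604 0.8333204896577334
[564.77 124.78 153.  ] 26.624602307053767 0.8556691751294128
[576.16 141.86 153.  ] 47.05508674597461 0.9108920555000164
[573.13 136.15 153.  ] 40.70426257400252 0.8836649480839187
[579.06 142.38 153.  ] 49.285339938534996 0.8708027301106196
[548.19 106.57   6.  ] 2.080611319577194 1.1326789777312356
[[1374 1271 1266 1265 1265 1265 1377 1374 1379 1371 1373 1373 1382 1373
  1373 1380 1372 1374]
 [1375 1267 1268 1267 1262 1266 1266 1376 1378 1371 1376 1372 1378 1376
  1373 1361 1362 1363]
 [1373 1269 1263 1264 1263 1267 1266 1370 1381 1372 1381 1377 1373 1361
  1363 1361 1366 1356]
 [1375 1262 1266 1263 1267 1268 1263 1263 1377 1376 1378 1367 1362 1361
  1361 1360 1359 1359]
 [1376 1376 1267 1269 1265 1267 1262 1267 1269 1370 1359 1362 1363 1362
  1359 1362 1359 1279]
 [1381 1375 1371 1377 1374 1264 1268 1220 1225 1224 1267 1360 1359 1361
  1360 1278 1281 1283]
 [1373 1377 1378 1372 1375 1378 1262 1223 1222 1221 1223 1263 1359 1364
  1279 1280 1279 1282]
 [1371 1372 1373 1369 1376 1373 1377 1266 1221 1219 1222 1222 1268 1281
  1278 1280 1278 1259]
 [1374 1373 1367 1374 1372 1371 1373 1358 1264 1224 1219 1215 1223 1227
  1282 1262 1266 1262]
 [1376 1375 1369 1373 1370 1371 1378 1360 1355 1354 1228 1220 1219 1217
  1236 1262 1260 1258]
 [1373 1372 1368 1374 1371 1370 1362 1361 1352 1361 1275 1267 1222    0
  1233 1259 1261 1162]
 [1374 1376 1375 1372 1376 1376 1359 1364 1356 1356 1285 1276 1262    0
  1255 1264 1164 1165]
 [1370 1369 1376 1375 1373 1365 1359 1359 1352 1262 1267 1275 1259 1260
  1258 1166 1165 1155]
 [1373 1372 1375 1375 1373 1363 1354 1354 1360 1280 1264 1280 1260 1262
  1159 1161 1163 1147]]
```

Call:
{"fn": "step_arm", "kwargs": {"deltas": [{"dx":-0.0363,"dy":-0.0505,"dz":0.017},{"dx":-0.0363,"dy":-0.0505,"dz":0.017},{"dx":-0.0363,"dy":-0.0505,"dz":0.017},{"dx":-0.0363,"dy":-0.0505,"dz":0.017},{"dx":-0.0363,"dy":-0.0505,"dz":0.017}], "jaw": 1}}

```text
invalid input at $.deltas[0]: expected keys dx, dy, dz, rx, ry, rz
```

Call:
{"fn": "step_arm", "kwargs": {"deltas": [{"dx":-0.0363,"dy":-0.0505,"dz":0.01,"rx":0,"ry":0,"rz":0},{"dx":-0.0363,"dy":-0.0505,"dz":0.01,"rx":0,"ry":0,"rz":0},{"dx":-0.0363,"dy":-0.0505,"dz":0.01,"rx":0,"ry":0,"rz":0},{"dx":-0.0363,"dy":-0.0505,"dz":0.01,"rx":0,"ry":0,"rz":0},{"dx":-0.0363,"dy":-0.0505,"dz":0.01,"rx":0,"ry":0,"rz":0}], "jaw": 1}}

```text
time_s: 0.72
tool_pos: [415.8, -295.3, 354.7]
eef_rot: [2.65, -1.688, 0.0]
contact_force: [0.4, -1.1, -1.0]
gripper_width: 1.001
```

Call:
{"fn": "step_arm", "kwargs": {"deltas": [{"dx":0,"dy":0,"dz":0,"rx":0,"ry":0,"rz":-0.18},{"dx":0,"dy":0,"dz":0,"rx":0,"ry":0,"rz":-0.18},{"dx":0,"dy":0,"dz":0,"rx":0,"ry":0,"rz":-0.18},{"dx":0,"dy":0,"dz":0,"rx":0,"ry":0,"rz":-0.18},{"dx":0,"dy":0,"dz":0,"rx":0,"ry":0,"rz":-0.18}]}}

```text
time_s: 1.35
tool_pos: [415.1, -297.1, 354.8]
eef_rot: [-3.121, 0.357, 0.001]
contact_force: [0.4, -0.7, -1.1]
gripper_width: 1.0
```

Call:
{"fn": "step_arm", "kwargs": {"deltas": [{"dx":0,"dy":0,"dz":0,"rx":0,"ry":0,"rz":-0.18},{"dx":0,"dy":0,"dz":0,"rx":0,"ry":0,"rz":-0.18},{"dx":0,"dy":0,"dz":0,"rx":0,"ry":0,"rz":-0.18},{"dx":0,"dy":0,"dz":0,"rx":0,"ry":0,"rz":-0.18},{"dx":0,"dy":0,"dz":0,"rx":0,"ry":0,"rz":-0.18}]}}

```text
time_s: 1.98
tool_pos: [415.0, -297.1, 354.8]
eef_rot: [-2.965, -1.036, 0.001]
contact_force: [1.3, 0.1, 0.6]
gripper_width: 1.004
```

```bash
python3 - <<'E'
from h import *
s=robot.get_state();print(s['joint_positions'].round(2),s['contact_force'])
go(416.3,-294.7,220)
p,d=robot.snapshot('top');crop(p,370,190,100,100,6,'pics/a1.png')
p,d=robot.snapshot('side');crop(p,260,250,130,120,5,'pics/a2.png')
E
```

```text
[ 0.91  0.31 -0.47  1.9   0.17  0.97  1.04] [1.3057758  0.07488579 0.62748178]
tool delta mm [  2.5  -1.  134.8] yaw 0.672 pos [ 415.  -297.1  354.8] t 1.975 tilt [-6.e-04  4.e-04 -1.e+00]
```

View pics/a1.png

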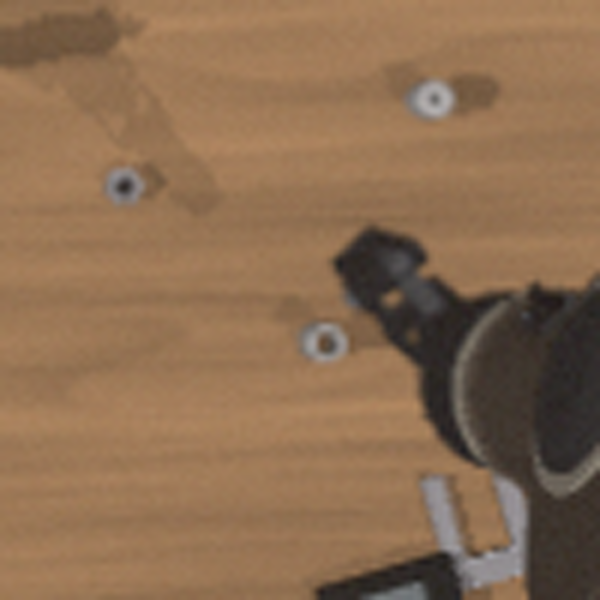

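View pics/a2.png

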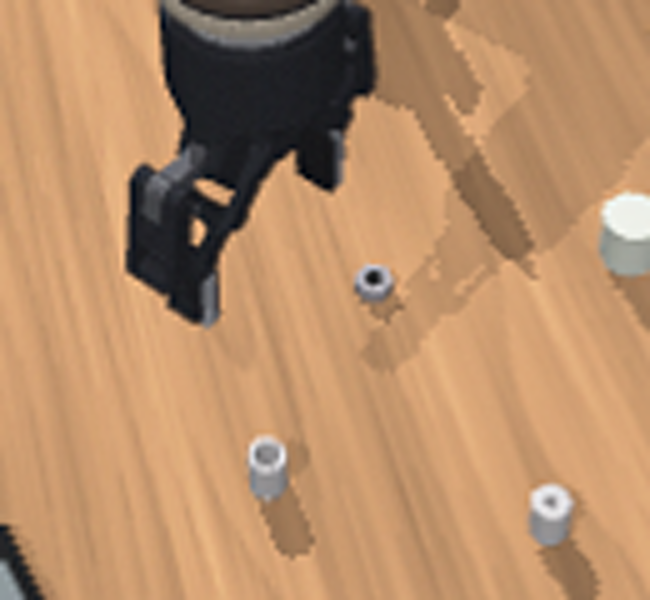

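Call:
{"fn": "step_arm", "kwargs": {"deltas": [{"dx":0.0012,"dy":-0.0005,"dz":0.04,"rx":0,"ry":0,"rz":0},{"dx":0.0013,"dy":-0.0005,"dz":0.04,"rx":0,"ry":0,"rz":0},{"dx":0,"dy":0,"dz":0.04,"rx":0,"ry":0,"rz":0},{"dx":0,"dy":0,"dz":0.03,"rx":0,"ry":0,"rz":0},{"dx":0,"dy":0,"dz":0.01,"rx":0,"ry":0,"rz":0}]}}

```text
time_s: 2.7
tool_pos: [416.0, -294.5, 193.4]
eef_rot: [-2.968, -1.021, 0.003]
contact_force: [-0.5, 0.2, -0.1]
gripper_width: 1.004
```

```bash
python3 - <<'E'
from h import *
go(416.3,-294.7,180)
p,d=robot.snapshot('top');crop(p,370,190,100,100,6,'pics/b1.png')
p,d=robot.snapshot('side');crop(p,260,270,130,120,5,'pics/b2.png')
print(proj('side',(416,-295,26)),proj('top',(416,-295,26)))
E
```

```text
tool delta mm [ 0.1  0.4 13.4] yaw 0.6627 pos [ 416.  -294.5  193.4] t 2.7 tilt [-0.0027  0.0017 -1.    ]
[313.64698509 340.09249091] [424.07952768 246.96420682]
```

View pics/b1.png

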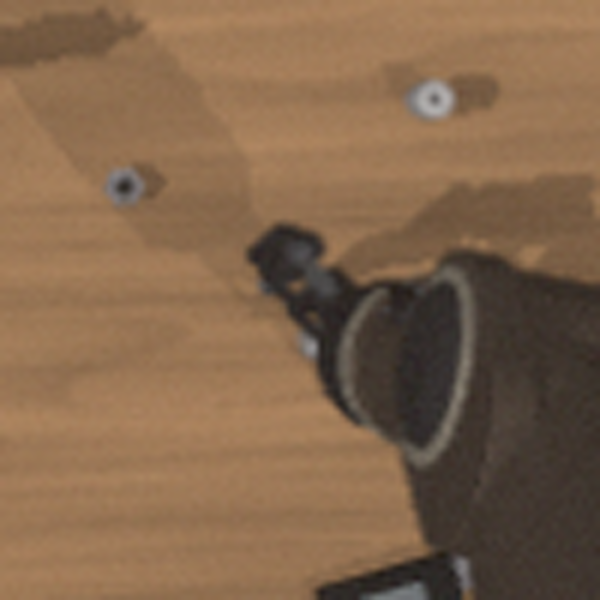

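View pics/b2.png

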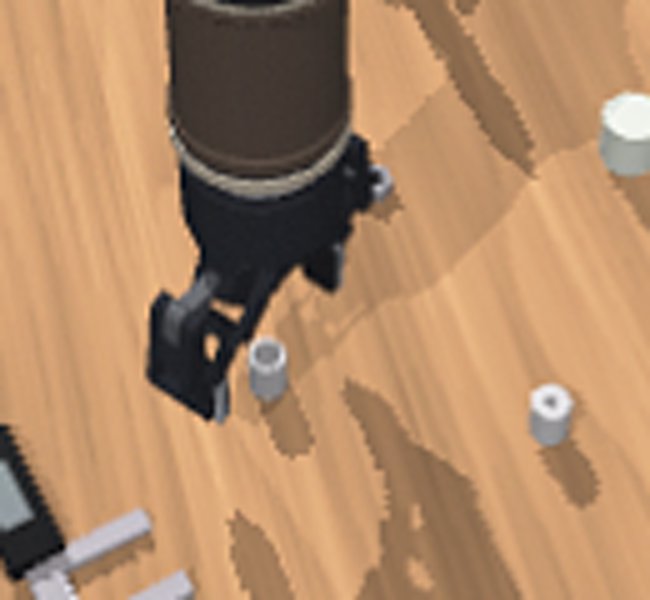

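Call:
{"fn": "step_arm", "kwargs": {"deltas": [{"dx":0,"dy":0.0004,"dz":0.011,"rx":0,"ry":0,"rz":0},{"dx":0,"dy":0,"dz":0,"rx":0,"ry":0,"rz":0}]}}

```text
time_s: 3.05
tool_pos: [416.8, -295.3, 184.2]
eef_rot: [2.969, 1.026, 0.0]
contact_force: [-1.1, -0.2, -0.3]
gripper_width: 1.002
```

Call:
{"fn": "step_arm", "kwargs": {"deltas": [{"dx":0,"dy":0,"dz":0,"rx":0,"ry":0,"rz":0},{"dx":0,"dy":0,"dz":0,"rx":0,"ry":0,"rz":0},{"dx":0,"dy":0,"dz":0,"rx":0,"ry":0,"rz":0},{"dx":0,"dy":0,"dz":0,"rx":0,"ry":0,"rz":0},{"dx":0,"dy":0,"dz":0,"rx":0,"ry":0,"rz":0}], "jaw": 0, "newtons": 30}}

```text
time_s: 3.68
tool_pos: [416.9, -295.2, 184.4]
eef_rot: [2.969, 1.027, 0.0]
contact_force: [-0.7, 0.7, 5.3]
gripper_width: 0.219
```

```bash
python3 - <<'E'
from h import *
go(416.3,-294.7,180)
s=robot.get_state();print(s['gripper_width']*85,s['contact_force'])
p,d=robot.snapshot('side');crop(p,260,270,130,120,5,'pics/c2.png')
E
```

```text
tool delta mm [-0.2 -0.8  4.4] yaw 0.666 pos [ 416.9 -295.2  184.4] t 3.675 tilt [ 3.e-04 -3.e-04 -1.e+00]
18.60408753195113 [-0.66437698  0.6945716   5.31048809]
```

View pics/c2.png

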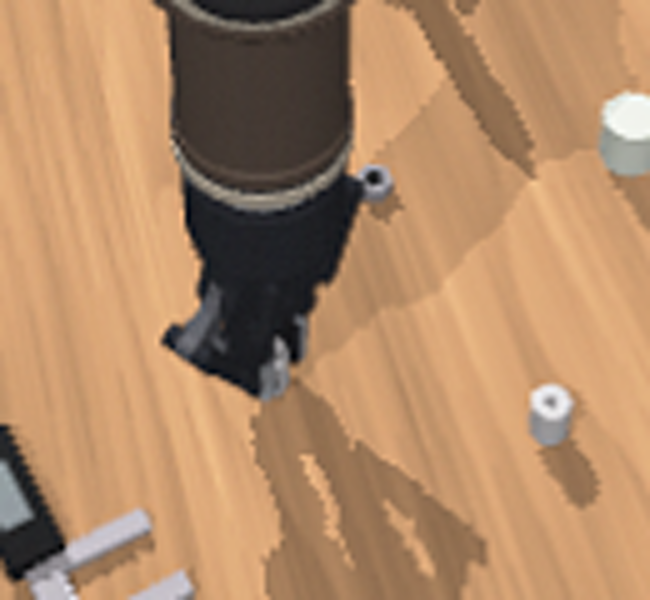

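Call:
{"fn": "step_arm", "kwargs": {"deltas": [{"dx":0,"dy":0,"dz":-0.03,"rx":0,"ry":0,"rz":0},{"dx":0,"dy":0,"dz":-0.06,"rx":0,"ry":0,"rz":0},{"dx":0,"dy":0,"dz":-0.06,"rx":0,"ry":0,"rz":0},{"dx":0,"dy":0,"dz":-0.06,"rx":0,"ry":0,"rz":0},{"dx":0,"dy":0,"dz":-0.05,"rx":0,"ry":0,"rz":0}]}}

```text
time_s: 4.35
tool_pos: [416.6, -294.9, 446.4]
eef_rot: [2.968, 1.027, 0.001]
contact_force: [0.5, -0.5, -1.5]
gripper_width: 0.218
```

```bash
python3 - <<'E'
from h import *
go(546.5,64,445)
s=robot.get_state();print(s['gripper_width']*85,s['contact_force'],s['joint_positions'].round(2))
E
```

```text
tool delta mm [ 323.9 -202.     1.3] yaw 0.666 pos [ 416.6 -294.9  446.4] t 4.35 tilt [ 1.e-03 -9.e-04 -1.e+00]
18.50677830550628 [ 0.52140653 -0.51436957 -1.50734205] [ 0.95  0.22 -0.5   1.79  0.11  1.16  1.08]
```

Call:
{"fn": "step_arm", "kwargs": {"deltas": [{"dx":0.03,"dy":-0.0187,"dz":0,"rx":0,"ry":0,"rz":0},{"dx":0.042,"dy":-0.0262,"dz":0,"rx":0,"ry":0,"rz":0},{"dx":0.042,"dy":-0.0262,"dz":0,"rx":0,"ry":0,"rz":0},{"dx":0.042,"dy":-0.0262,"dz":0,"rx":0,"ry":0,"rz":0},{"dx":0.042,"dy":-0.0262,"dz":0,"rx":0,"ry":0,"rz":0}]}}

```text
time_s: 4.97
tool_pos: [496.4, -74.3, 443.9]
eef_rot: [2.969, 1.026, -0.0]
contact_force: [1.0, -0.2, 0.3]
gripper_width: 0.212
```

Call:
{"fn": "step_arm", "kwargs": {"deltas": [{"dx":0.042,"dy":-0.0262,"dz":0,"rx":0,"ry":0,"rz":0},{"dx":0.042,"dy":-0.0262,"dz":0,"rx":0,"ry":0,"rz":0},{"dx":0.042,"dy":-0.0262,"dz":0,"rx":0,"ry":0,"rz":0},{"dx":0,"dy":0,"dz":0,"rx":0,"ry":0,"rz":0}]}}

```text
time_s: 5.48
tool_pos: [546.8, 68.3, 443.8]
eef_rot: [-2.963, -1.036, -0.001]
contact_force: [-0.3, -0.1, -0.9]
gripper_width: 0.221
```

```bash
python3 - <<'E'
from h import *
go(546.5,104,425)
s=robot.get_state();print(s['gripper_width']*85,s['contact_force'],s['joint_positions'].round(2))
p,d=robot.snapshot('side');crop(p,250,110,150,120,5,'pics/d2.png')
p,d=robot.snapshot('top');crop(p,250,150,100,100,6,'pics/d1.png')
E
```

```text
tool delta mm [ 22.  -28.   18.9] yaw 0.6728 pos [546.8  68.3 443.8] t 5.475 tilt [-3.0e-04  2.6e-03 -1.0e+00]
18.742554773002094 [-0.2641365  -0.05154249 -0.89086647] [ 0.34  0.33 -0.7   1.69  0.23  1.2   0.25]
```

View pics/d2.png

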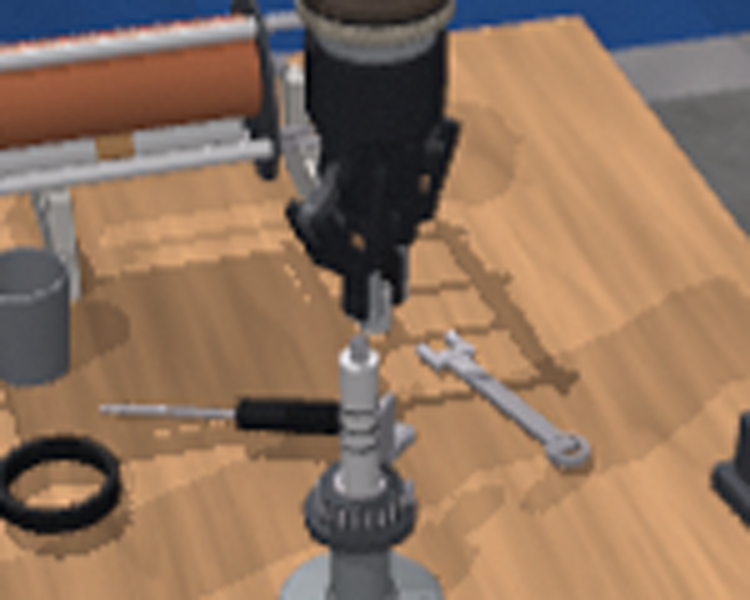

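View pics/d1.png

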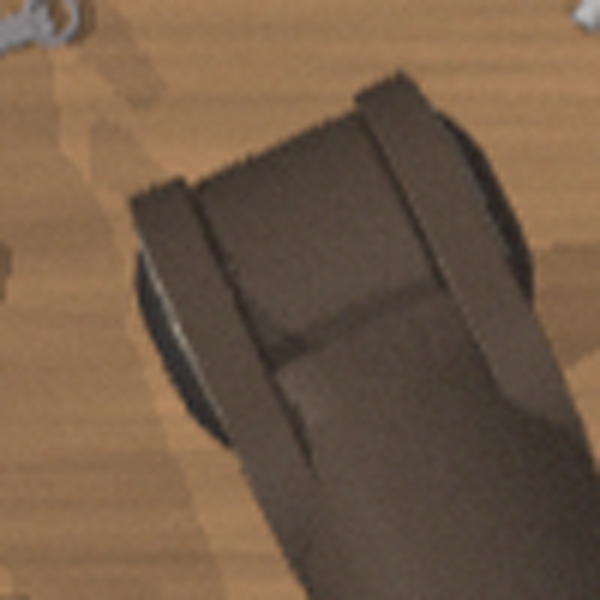

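Call:
{"fn": "step_arm", "kwargs": {"deltas": [{"dx":0,"dy":0,"dz":0,"rx":0,"ry":0,"rz":-0.175},{"dx":0,"dy":0,"dz":0,"rx":0,"ry":0,"rz":-0.175},{"dx":0,"dy":0,"dz":0,"rx":0,"ry":0,"rz":-0.175},{"dx":0,"dy":0,"dz":0,"rx":0,"ry":0,"rz":-0.175},{"dx":0,"dy":0,"dz":0,"rx":0,"ry":0,"rz":-0.175}]}}

```text
time_s: 6.2
tool_pos: [546.5, 61.9, 443.8]
eef_rot: [2.251, 2.191, -0.002]
contact_force: [0.2, 0.6, -1.3]
gripper_width: 0.216
```

Call:
{"fn": "step_arm", "kwargs": {"deltas": [{"dx":0,"dy":0,"dz":0,"rx":0,"ry":0,"rz":-0.09},{"dx":0,"dy":0,"dz":0,"rx":0,"ry":0,"rz":0}]}}

```text
time_s: 6.45
tool_pos: [546.6, 62.1, 443.8]
eef_rot: [2.157, 2.283, -0.002]
contact_force: [0.4, -0.2, -0.7]
gripper_width: 0.215
```

```bash
python3 - <<'E'
from h import *
go(546.5,104,430)
s=robot.get_state();print(s['gripper_width']*85,s['contact_force'],s['joint_positions'].round(2))
E
```

```text
tool delta mm [41.9  2.3 13.8] yaw 1.6276 pos [546.6  62.1 443.8] t 6.45 tilt [-6.e-04 -9.e-04 -1.e+00]
18.24381626621387 [ 0.37072553 -0.16839772 -0.71274324] [ 0.48  0.38 -0.89  1.68  0.31  1.23  1.14]
```

Call:
{"fn": "step_arm", "kwargs": {"deltas": [{"dx":0.02,"dy":0.001,"dz":0.005,"rx":0,"ry":0,"rz":0},{"dx":0.017,"dy":0.001,"dz":0.005,"rx":0,"ry":0,"rz":0},{"dx":0.005,"dy":0.0003,"dz":0.004,"rx":0,"ry":0,"rz":0},{"dx":0,"dy":0,"dz":0,"rx":0,"ry":0,"rz":0},{"dx":0,"dy":0,"dz":0,"rx":0,"ry":0,"rz":0}]}}

```text
time_s: 7.08
tool_pos: [546.6, 105.4, 430.1]
eef_rot: [2.154, 2.286, -0.0]
contact_force: [-0.7, -0.0, -0.8]
gripper_width: 0.216
```

```bash
python3 - <<'E'
from h import *
go(546.5,104,430)
p,d=robot.snapshot('side');crop(p,300,140,45,50,12,'pics/e2.png')
s=robot.get_state();x,y,z=s['tool_pos']
def c(q):return ((q-np.array([300,140])+.5)*12-.5).round(1)
for dz in(0,26):print('sleeve',dz,c(proj('side',(x,y,z-184.4+dz))), 'rowper y',c(proj('side',(x,y+1,z-184.4+dz))))
print('tip',c(proj('side',(546.5,104,228))),'shoulder',c(proj('side',(546.5,104,210))))
E
```

```text
tool delta mm [-1.4 -0.2  0.1] yaw 1.6302 pos [546.6 105.4 430.1] t 7.075 tilt [ 0.e+00 -5.e-04 -1.e+00]
sleeve 0 [268.  382.4] rowper y [266.9 380.2]
sleeve 26 [267.4 293.6] rowper y [266.3 291.4]
tip [269.3 445. ] shoulder [269.7 504.1]
```

View pics/e2.png

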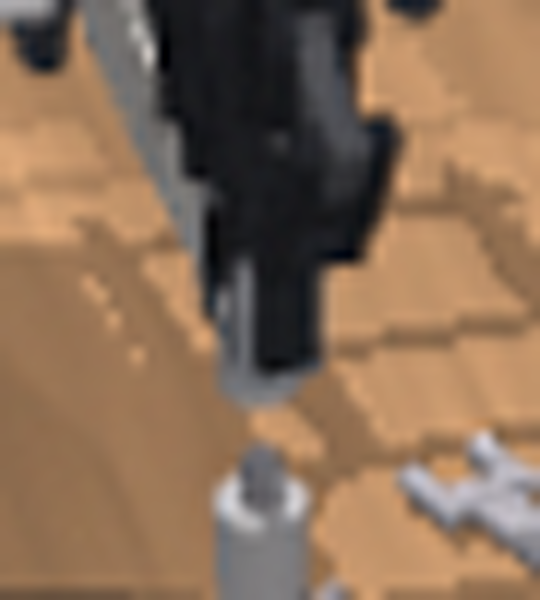

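Call:
{"fn": "step_arm", "kwargs": {"deltas": [{"dx":-0.0015,"dy":0.0002,"dz":0.007,"rx":0,"ry":0,"rz":0},{"dx":0,"dy":0,"dz":0.007,"rx":0,"ry":0,"rz":0},{"dx":0,"dy":0,"dz":0.004,"rx":0,"ry":0,"rz":0},{"dx":0,"dy":0,"dz":0.003,"rx":0,"ry":0,"rz":0}]}}

```text
time_s: 7.62
tool_pos: [546.7, 104.5, 408.7]
eef_rot: [-2.153, -2.287, 0.0]
contact_force: [1.0, -0.8, -0.8]
gripper_width: 0.217
```

Call:
{"fn": "step_arm", "kwargs": {"deltas": [{"dx":0,"dy":0,"dz":0.002,"rx":0,"ry":0,"rz":0},{"dx":0,"dy":0,"dz":0.002,"rx":0,"ry":0,"rz":0},{"dx":0,"dy":0,"dz":0.001,"rx":0,"ry":0,"rz":0}]}}

```text
time_s: 8.0
tool_pos: [546.8, 105.1, 404.3]
eef_rot: [-2.153, -2.288, -0.002]
contact_force: [0.8, 2.1, 0.9]
gripper_width: 0.218
```

```bash
python3 - <<'E'
from h import *
go(546.5,104,395)
p,d=robot.snapshot('side');crop(p,300,140,45,50,12,'pics/f2.png')
s=robot.get_state();print(s['contact_force'],s['wrist_torque'])
E
```

```text
tool delta mm [-1.1 -0.4  9.3] yaw 1.6316 pos [546.8 105.1 404.3] t 8.0 tilt [ 7.e-04  9.e-04 -1.e+00]
[0.48896069 3.16219574 0.54809727] [ 0.64111611 -0.11189679  0.0333571 ]
```

View pics/f2.png

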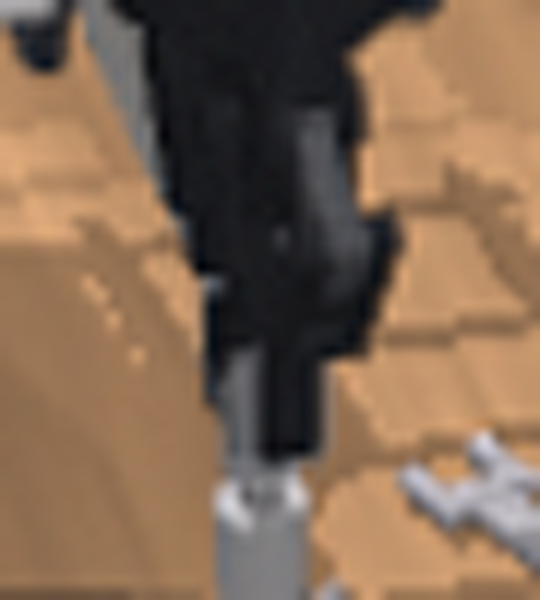

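Call:
{"fn": "step_arm", "kwargs": {"deltas": [{"dx":0.0015,"dy":0,"dz":0.002,"rx":0,"ry":0,"rz":0},{"dx":0,"dy":0,"dz":0.002,"rx":0,"ry":0,"rz":0},{"dx":0,"dy":0,"dz":0.002,"rx":0,"ry":0,"rz":0}]}}

```text
time_s: 8.43
tool_pos: [546.7, 105.8, 397.8]
eef_rot: [2.154, 2.287, -0.001]
contact_force: [0.3, -0.4, 0.4]
gripper_width: 0.221
```

Call:
{"fn": "step_arm", "kwargs": {"deltas": [{"dx":0,"dy":0,"dz":0.001,"rx":0,"ry":0,"rz":0},{"dx":0,"dy":0,"dz":0.001,"rx":0,"ry":0,"rz":0},{"dx":0,"dy":0,"dz":0.001,"rx":0,"ry":0,"rz":0}]}}

```text
time_s: 8.8
tool_pos: [546.6, 105.9, 394.9]
eef_rot: [-2.154, -2.287, 0.001]
contact_force: [-0.3, 0.0, 0.0]
gripper_width: 0.214
```

Call:
{"fn": "step_arm", "kwargs": {"deltas": [{"dx":0,"dy":0,"dz":0.0005,"rx":0,"ry":0,"rz":0},{"dx":0,"dy":0,"dz":0,"rx":0,"ry":0,"rz":0}]}}

```text
time_s: 9.05
tool_pos: [546.7, 106.0, 394.6]
eef_rot: [2.154, 2.287, -0.0]
contact_force: [0.5, 0.6, -1.0]
gripper_width: 0.215
```

Call:
{"fn": "step_arm", "kwargs": {"deltas": [{"dx":0,"dy":0,"dz":0.001,"rx":0,"ry":0,"rz":0},{"dx":0,"dy":0,"dz":0.0005,"rx":0,"ry":0,"rz":0},{"dx":0,"dy":0,"dz":0,"rx":0,"ry":0,"rz":0}]}}

```text
time_s: 9.43
tool_pos: [546.7, 106.1, 393.7]
eef_rot: [2.153, 2.287, 0.0]
contact_force: [-2.3, -1.1, 5.0]
gripper_width: 0.216
```

```bash
python3 - <<'E'
from h import *
go(546.5,104,395)
p,d=robot.snapshot('side');crop(p,300,140,45,50,12,'pics/g2.png')
s=robot.get_state();print(s['contact_force'],s['wrist_torque'])
E
```

```text
tool delta mm [-2.1 -0.3 -1.3] yaw 1.6309 pos [546.7 106.1 393.7] t 9.425 tilt [ 6.e-04 -3.e-04 -1.e+00]
[-2.22031823 -1.12552706  4.79932229] [-0.20641731  0.43164916  0.04604414]
```

View pics/g2.png

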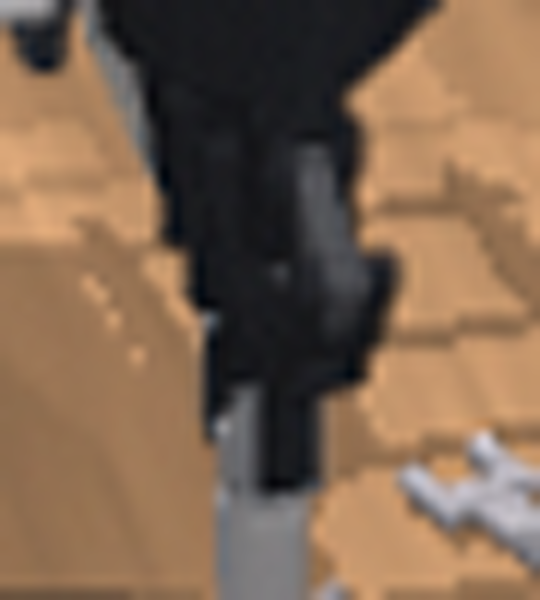

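Call:
{"fn": "step_arm", "kwargs": {"deltas": [{"dx":0,"dy":0,"dz":0,"rx":0,"ry":0,"rz":0},{"dx":0,"dy":0,"dz":0,"rx":0,"ry":0,"rz":0},{"dx":0,"dy":0,"dz":0,"rx":0,"ry":0,"rz":0},{"dx":0,"dy":0,"dz":0,"rx":0,"ry":0,"rz":0}], "jaw": 0.7}}

```text
time_s: 9.98
tool_pos: [546.7, 106.0, 393.0]
eef_rot: [-2.153, -2.287, 0.0]
contact_force: [-0.3, 0.4, 0.0]
gripper_width: 0.697
```

```bash
python3 - <<'E'
from h import *
go(546.5,105.5,345)
p,d=robot.snapshot('side');crop(p,290,140,60,65,9,'pics/h2.png')
s=robot.get_state();print(s['contact_force'],s['gripper_width'])
def c(q):return ((q-np.array([290,140])+.5)*9-.5).round(1)
for z in (210,236):print(c(proj('side',(546.5,104,z))))
E
```

```text
tool delta mm [-0.5 -0.2 48. ] yaw 1.631 pos [546.7 106.  393. ] t 9.975 tilt [-2.e-04  0.e+00 -1.e+00]
[ 0.4280963  -0.08301401  1.04640037] 0.7035504043278538
[292.2 377.9]
[291.7 313.6]
```

View pics/h2.png

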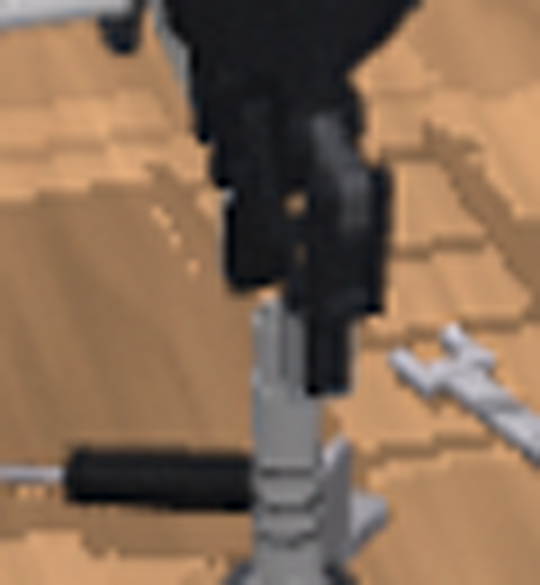

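Call:
{"fn": "step_arm", "kwargs": {"deltas": [{"dx":-0.0005,"dy":0,"dz":0.015,"rx":0,"ry":0,"rz":0},{"dx":0,"dy":0,"dz":0.015,"rx":0,"ry":0,"rz":0},{"dx":0,"dy":0,"dz":0.012,"rx":0,"ry":0,"rz":0},{"dx":0,"dy":0,"dz":0.006,"rx":0,"ry":0,"rz":0},{"dx":0,"dy":0,"dz":0,"rx":0,"ry":0,"rz":0}]}}

```text
time_s: 10.65
tool_pos: [546.6, 105.6, 344.6]
eef_rot: [-2.153, -2.287, 0.001]
contact_force: [0.8, 0.3, -0.1]
gripper_width: 0.703
```

Call:
{"fn": "step_arm", "kwargs": {"deltas": [{"dx":0,"dy":0,"dz":0,"rx":0,"ry":0,"rz":0},{"dx":0,"dy":0,"dz":0,"rx":0,"ry":0,"rz":0},{"dx":0,"dy":0,"dz":0,"rx":0,"ry":0,"rz":0},{"dx":0,"dy":0,"dz":0,"rx":0,"ry":0,"rz":0}], "jaw": 0, "newtons": 70}}

```text
time_s: 11.15
tool_pos: [546.7, 106.7, 345.9]
eef_rot: [-2.152, -2.288, -0.004]
contact_force: [-0.7, 5.7, 3.6]
gripper_width: 0.263
```

```bash
python3 - <<'E'
from h import *
go(546.5,105.5,298)
p,d=robot.snapshot('side');crop(p,290,150,60,65,9,'pics/i2.png')
s=robot.get_state();print(s['contact_force'],s['gripper_width']*85,s['wrist_torque'],s['joint_positions'].round(2))
E
```

```text
tool delta mm [-1.3 -0.4 47.9] yaw 1.6321 pos [546.7 106.7 345.9] t 11.15 tilt [ 0.0014  0.0018 -1.    ]
[-0.00899161  5.26722229  4.01524161] 22.45386767659123 [ 1.00251299  0.19919002 -0.04371664] [ 0.35  0.49 -0.85  1.79  0.42  1.05  0.98]
```

View pics/i2.png

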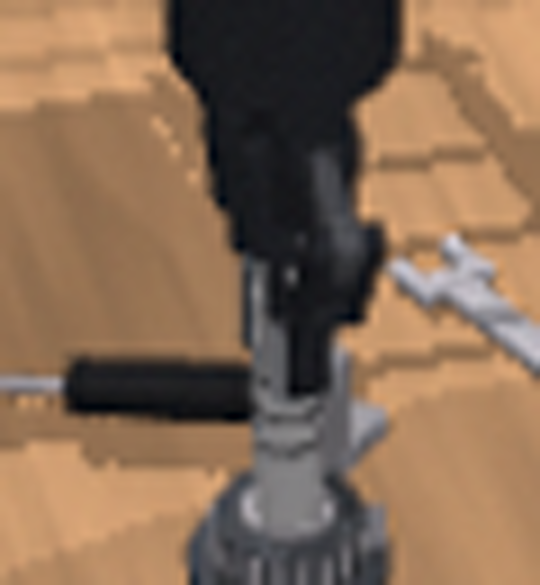

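Call:
{"fn": "step_arm", "kwargs": {"deltas": [{"dx":0.0012,"dy":0,"dz":0.005,"rx":0,"ry":0,"rz":0},{"dx":0,"dy":0,"dz":0.01,"rx":0,"ry":0,"rz":0},{"dx":0,"dy":0,"dz":0.01,"rx":0,"ry":0,"rz":0},{"dx":0,"dy":0,"dz":0.01,"rx":0,"ry":0,"rz":0},{"dx":0,"dy":0,"dz":0.005,"rx":0,"ry":0,"rz":0}]}}

```text
time_s: 11.82
tool_pos: [546.8, 107.1, 305.7]
eef_rot: [2.153, 2.287, 0.001]
contact_force: [-3.5, 1.5, 9.7]
gripper_width: 0.263
```

```bash
python3 - <<'E'
from h import *
go(546.5,105.5,298.9)
p,d=robot.snapshot('side');crop(p,290,150,60,65,9,'pics/j2.png')
s=robot.get_state();print(s['contact_force'],s['gripper_width']*85,s['wrist_torque'],s['joint_positions'].round(2))
E
```

```text
tool delta mm [-1.6 -0.4  6.8] yaw 1.6312 pos [546.8 107.1 305.7] t 11.825 tilt [ 1.1e-03  1.0e-04 -1.0e+00]
[-1.93842916  1.80937327  5.8091807 ] 22.573696498660144 [ 0.37814504  0.25201594 -0.02899711] [ 0.33  0.54 -0.82  1.83  0.47  0.98  0.94]
```

View pics/j2.png

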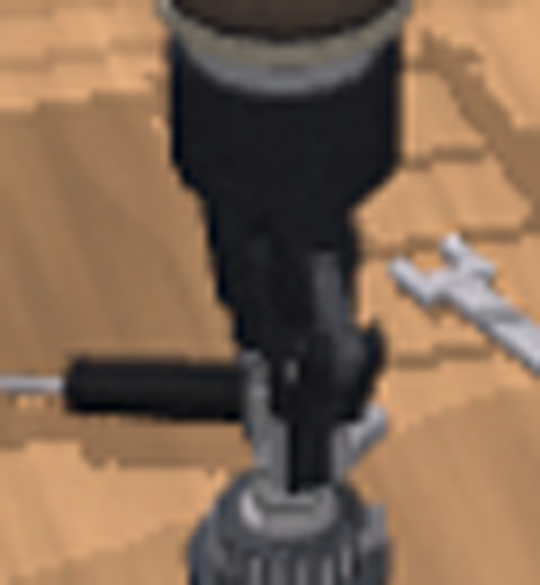

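Call:
{"fn": "step_arm", "kwargs": {"deltas": [{"dx":0,"dy":0,"dz":0.003,"rx":0,"ry":0,"rz":0},{"dx":0,"dy":0,"dz":0.003,"rx":0,"ry":0,"rz":0},{"dx":0,"dy":0,"dz":0.0005,"rx":0,"ry":0,"rz":0},{"dx":0,"dy":0,"dz":0,"rx":0,"ry":0,"rz":0}]}}

```text
time_s: 12.38
tool_pos: [546.8, 107.1, 299.5]
eef_rot: [2.153, 2.287, 0.001]
contact_force: [-1.7, 2.4, 7.1]
gripper_width: 0.261
```

```bash
python3 - <<'E'
from h import *
go(546.5,105.5,298.9)
p,d=robot.snapshot('side');crop(p,300,180,45,40,13,'pics/k2.png')
s=robot.get_state();print(s['contact_force'],s['gripper_width']*85,s['wrist_torque'],s['joint_positions'].round(2))
p,d=robot.snapshot('top');cv2.imwrite('pics/k1.png',p[:,:,::-1])
E
```

```text
tool delta mm [-1.6 -0.4  0.6] yaw 1.6312 pos [546.8 107.1 299.5] t 12.375 tilt [ 0.0012  0.     -1.    ]
[-2.45155947  1.14433712  8.36196869] 22.027644883748188 [0.41047504 0.46099911 0.02545082] [ 0.32  0.55 -0.81  1.83  0.48  0.97  0.94]
```

View pics/k2.png

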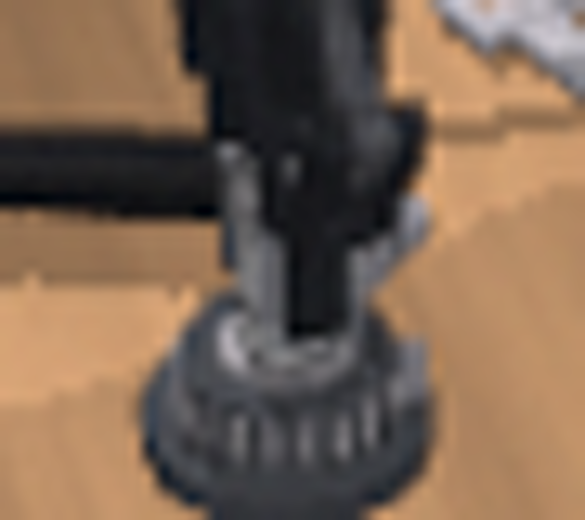

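Call:
{"fn": "step_arm", "kwargs": {"deltas": [{"dx":0,"dy":0,"dz":0.0004,"rx":0,"ry":0,"rz":0.04},{"dx":0,"dy":0,"dz":0,"rx":0,"ry":0,"rz":0.06},{"dx":0,"dy":0,"dz":0,"rx":0,"ry":0,"rz":0.06},{"dx":0,"dy":0,"dz":0,"rx":0,"ry":0,"rz":0.05},{"dx":0,"dy":0,"dz":0,"rx":0,"ry":0,"rz":0.03}]}}

```text
time_s: 13.1
tool_pos: [546.7, 107.1, 299.2]
eef_rot: [2.412, 2.011, 0.001]
contact_force: [-3.4, 1.1, 9.4]
gripper_width: 0.261
```

```bash
python3 - <<'E'
from h import *
go(546.8,107.1,298.9)
s=robot.get_state();print(s['contact_force'],s['gripper_width']*85,s['wrist_torque'],s['joint_positions'].round(2))
E
```

```text
tool delta mm [0.  0.1 0.3] yaw 1.3901 pos [546.7 107.1 299.2] t 13.1 tilt [ 1.2e-03 -2.0e-04 -1.0e+00]
[-3.42115096  1.05410074  9.37079592] 22.20618518725619 [0.35189192 0.59238465 0.110372  ] [ 0.28  0.53 -0.76  1.84  0.44  0.95  0.73]
```

View pics/k1.png

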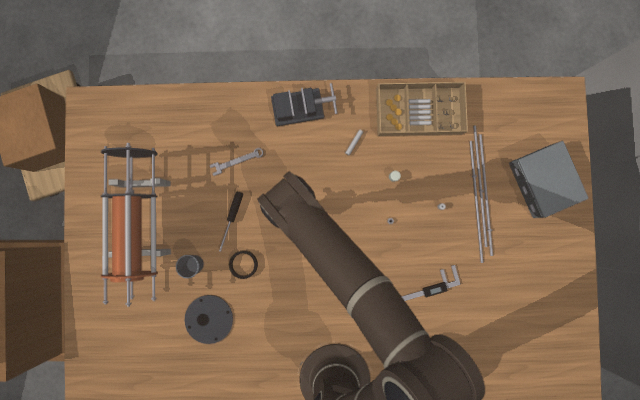

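Call:
{"fn": "step_arm", "kwargs": {"deltas": [{"dx":0,"dy":0,"dz":0,"rx":0,"ry":0,"rz":0.05},{"dx":0,"dy":0,"dz":0,"rx":0,"ry":0,"rz":0.06},{"dx":0,"dy":0,"dz":0,"rx":0,"ry":0,"rz":0.06},{"dx":0,"dy":0,"dz":0,"rx":0,"ry":0,"rz":0.05},{"dx":0,"dy":0,"dz":0,"rx":0,"ry":0,"rz":0.03}]}}

```text
time_s: 13.72
tool_pos: [546.7, 107.0, 299.3]
eef_rot: [2.644, 1.695, 0.001]
contact_force: [-2.5, 1.4, 9.4]
gripper_width: 0.265
```

```bash
python3 - <<'E'
from h import *
go(546.8,107.1,298.9)
s=robot.get_state();print(s['contact_force'],s['gripper_width']*85,s['wrist_torque'],s['joint_positions'].round(2))
p,d=robot.snapshot('side');crop(p,290,170,60,60,9,'pics/l2.png')
E
```

```text
tool delta mm [0.1 0.1 0.4] yaw 1.1403 pos [546.7 107.  299.3] t 13.725 tilt [ 1.2e-03 -3.0e-04 -1.0e+00]
[-2.47314339  1.37773418  9.37489315] 22.506200752617826 [0.2932269  0.56877758 0.13925412] [ 0.24  0.51 -0.7   1.84  0.4   0.94  0.51]
```

View pics/l2.png

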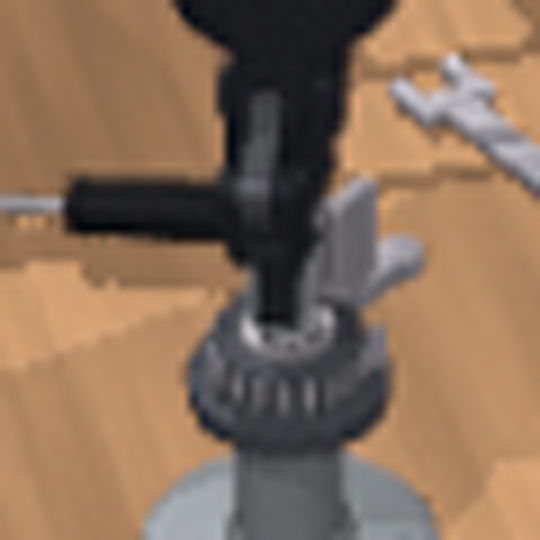

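Call:
{"fn": "step_arm", "kwargs": {"deltas": [{"dx":0,"dy":0,"dz":0,"rx":0,"ry":0,"rz":0.05},{"dx":0,"dy":0,"dz":0,"rx":0,"ry":0,"rz":0.06},{"dx":0,"dy":0,"dz":0,"rx":0,"ry":0,"rz":0.06},{"dx":0,"dy":0,"dz":0,"rx":0,"ry":0,"rz":0.05},{"dx":0,"dy":0,"dz":0,"rx":0,"ry":0,"rz":0.03}]}}

```text
time_s: 14.4
tool_pos: [546.7, 107.0, 299.2]
eef_rot: [2.835, 1.352, 0.001]
contact_force: [-3.0, 1.1, 8.2]
gripper_width: 0.26
```

Call:
{"fn": "step_arm", "kwargs": {"deltas": [{"dx":0,"dy":0,"dz":0,"rx":0,"ry":0,"rz":0.04},{"dx":0,"dy":0,"dz":0,"rx":0,"ry":0,"rz":0.05},{"dx":0,"dy":0,"dz":0,"rx":0,"ry":0,"rz":0.05},{"dx":0,"dy":0,"dz":0,"rx":0,"ry":0,"rz":0.04},{"dx":0,"dy":0,"dz":0,"rx":0,"ry":0,"rz":0.03}]}}

```text
time_s: 15.02
tool_pos: [546.7, 107.0, 299.2]
eef_rot: [2.961, 1.048, 0.001]
contact_force: [-2.7, 2.2, 8.2]
gripper_width: 0.261
```

```bash
python3 - <<'E'
from h import *
go(546.8,107.1,298.9)
s=robot.get_state();print(s['contact_force'],s['gripper_width']*85,s['wrist_torque'],s['joint_positions'].round(2))
p,d=robot.snapshot('side');crop(p,290,170,60,60,9,'pics/m2.png')
E
```

```text
tool delta mm [ 0.2 -0.   0.3] yaw 0.6804 pos [546.7 107.  299.2] t 15.025 tilt [ 1.1e-03 -3.0e-04 -1.0e+00]
[-2.66143491  2.17931455  8.22213846] 22.153071139038907 [0.24706674 0.55356056 0.1644597 ] [ 0.17  0.48 -0.59  1.84  0.33  0.91  0.11]
```

View pics/m2.png

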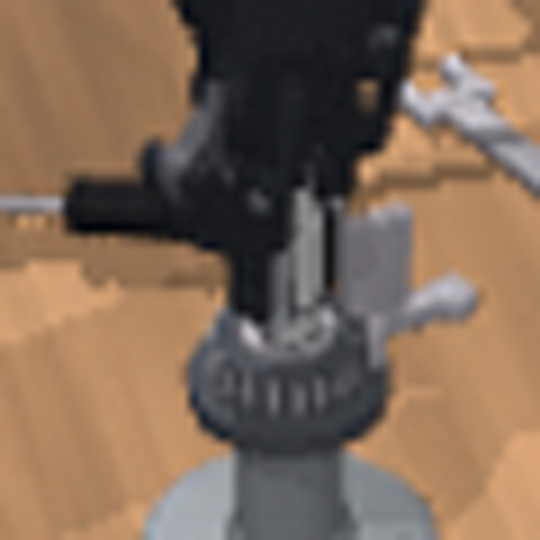

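Call:
{"fn": "step_arm", "kwargs": {"deltas": [{"dx":0,"dy":0,"dz":0,"rx":0,"ry":0,"rz":0.04},{"dx":0,"dy":0,"dz":0,"rx":0,"ry":0,"rz":0.04},{"dx":0,"dy":0,"dz":0,"rx":0,"ry":0,"rz":0.02}]}}

```text
time_s: 15.45
tool_pos: [546.7, 107.1, 299.3]
eef_rot: [3.009, 0.9, 0.002]
contact_force: [-2.5, 0.9, 8.3]
gripper_width: 0.267
```

```bash
python3 - <<'E'
from h import *
go(546.8,107.1,298.9)
s=robot.get_state();print(s['contact_force'],s['gripper_width']*85,s['wrist_torque'])
E
```

```text
tool delta mm [0.1 0.1 0.4] yaw 0.5812 pos [546.7 107.1 299.3] t 15.45 tilt [ 1.2e-03 -2.0e-04 -1.0e+00]
[-2.53010159  0.85232625  8.30911524] 22.708602735210313 [0.40363523 0.58279539 0.52409975]
```

Call:
{"fn": "step_arm", "kwargs": {"deltas": [{"dx":0,"dy":0,"dz":0,"rx":0,"ry":0,"rz":0.03},{"dx":0,"dy":0,"dz":0,"rx":0,"ry":0,"rz":0.02}]}}

```text
time_s: 15.7
tool_pos: [546.6, 107.3, 299.2]
eef_rot: [3.03, 0.827, 0.002]
contact_force: [-3.9, 0.7, 9.7]
gripper_width: 0.262
```

```bash
python3 - <<'E'
from h import *
go(546.8,107.1,298.9)
s=robot.get_state();print(s['contact_force'],s['gripper_width']*85,s['wrist_torque'])
E
```

```text
tool delta mm [0.1 0.3 0.3] yaw 0.5328 pos [546.6 107.3 299.2] t 15.7 tilt [ 1.2e-03 -3.0e-04 -1.0e+00]
[-3.94169025  0.6962454   9.66762277] 22.308710330750436 [0.45344922 0.6381388  1.0433065 ]
```

Call:
{"fn": "step_arm", "kwargs": {"deltas": [{"dx":0,"dy":0,"dz":0,"rx":0,"ry":0,"rz":-0.04},{"dx":0,"dy":0,"dz":0,"rx":0,"ry":0,"rz":0}]}}

```text
time_s: 15.95
tool_pos: [546.6, 107.1, 299.2]
eef_rot: [3.013, 0.888, 0.002]
contact_force: [-4.0, 1.7, 8.5]
gripper_width: 0.263
```

```bash
python3 - <<'E'
from h import *
go(546.8,107.1,298.9)
s=robot.get_state();print(s['contact_force'],s['gripper_width']*85,s['wrist_torque'])
p,d=robot.snapshot('side');crop(p,290,170,60,60,9,'pics/n2.png')
p,d=robot.snapshot('top');cv2.imwrite('pics/n1.png',p[:,:,::-1])
def c(q):return ((q-np.array([290,170])+.5)*9-.5).round(1)
for lev in (0.7,.78,.873):
    a=0.875-lev
    print(lev,'knob',c(proj('side',(546.5+66*np.cos(a),105.5+66*np.sin(a),107))))
a=.875;q=proj('side',(546.5+66*np.cos(a),105.5+66*np.sin(a),107));print('open knob',q)
print('mark z115 front',c(proj('side',(546.5-12*.27,105.5-12*.96,115))),'collar axis',c(proj('side',(546.5,105.5,115))))
E
```

```text
tool delta mm [0.1 0.1 0.3] yaw 0.573 pos [546.6 107.1 299.2] t 15.95 tilt [ 1.1e-03 -3.0e-04 -1.0e+00]
[-3.95989055  1.68673731  8.46204635] 22.366992720415915 [0.3845082  0.61989531 0.53061027]
0.7 knob [461.6 293.2]
0.78 knob [467.8 301.9]
0.873 knob [473.8 312.3]
open knob [330.6024806  195.99558671]
mark z115 front [292.2 348.9] collar axis [292.6 326.8]
```

View pics/n2.png

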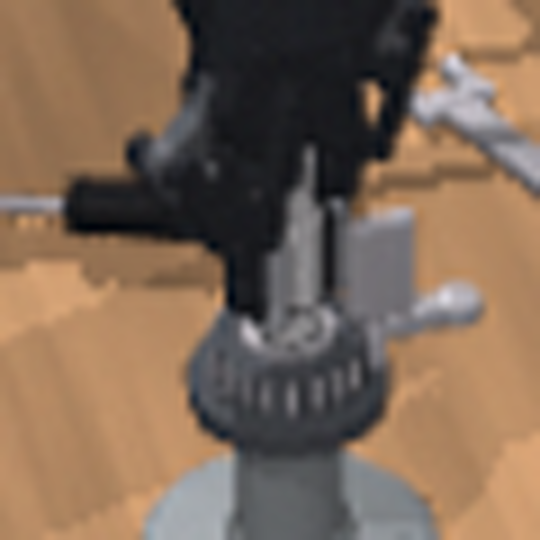

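```bash
python3 - <<'E'
from h import *
p,d=robot.snapshot('side');crop(p,308,188,30,28,20,'pics/o2.png')
def c(q):return ((q-np.array([308,188])+.5)*20-.5).round(1)
print(c(proj('side',(546.5-12*.27,105.5-12*.96,115))),c(proj('side',(546.5-12*.27,105.5-12*.96,120))),c(proj('side',(546.5-12*.27,105.5-12*.96,129))))
E
```

```text
[290.  415.9] [289.8 391.1] [289.5 346. ]
```

View pics/o2.png

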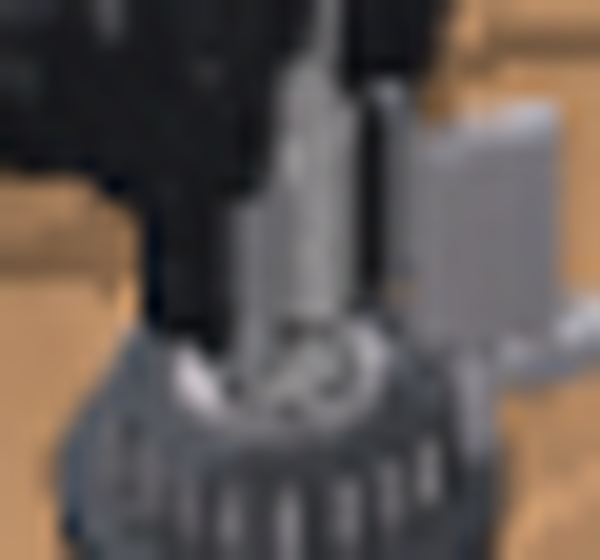

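View pics/n1.png

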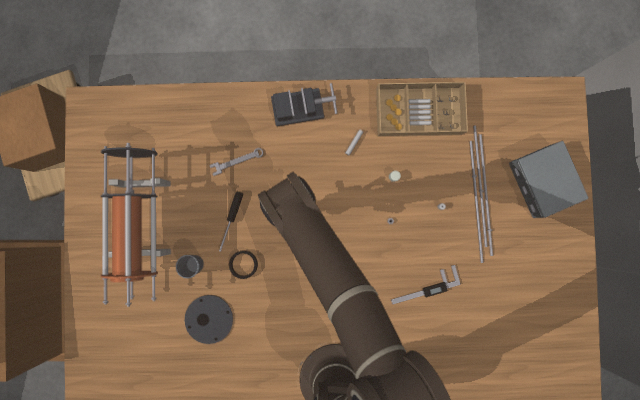

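```bash
python3 - <<'E'
from h import *
p0=np.load('side0_p.npy');p,_=robot.snapshot('side')
f=lambda q:cv2.resize(q[183:217,308:338],None,fx=12,fy=12,interpolation=cv2.INTER_CUBIC)
cv2.imwrite('pics/p2.png',np.hstack([f(p0),f(p)])[:,:,::-1])
for z in(176,162,148,129,115):
    print(z,proj('side',(546.5-12*.27,105.5-12*.96,z)))
g0=p0.astype(int).sum(2)//3;g=p.astype(int).sum(2)//3
print(g0[180:216,318:327]);print(g[196:214,318:330])
E
```

```text
176 [321.91033049 192.74153432]
162 [321.93723177 196.39886831]
148 [321.96377974 200.00671271]
129 [321.99925525 204.82554708]
115 [322.02499506 208.32031696]
[[187 233 136 125 123 145 202 162 111]
 [230 235 126 119 115 144 238 202 118]
 [219 240 188 150 141 185 241 165 120]
 [157 203 225 210 165 168 168 131 154]
 [137 156 175 174 155 148 133 128 165]
 [141 147 150 150 151 146 137 124 138]
 [142 149 152 153 152 146 140 123 120]
 [140 150 152 152 151 146 138 124 121]
 [141 150 152 152 151 145 139 122 125]
 [141 150 152 152 151 145 136 110 156]
 [127 152 154 153 152 148 135 114 190]
 [107 155 158 157 154 150 136 104 159]
 [101  86  90 105 104  99 100 125 124]
 [121 136 134 126 138 134 126 110 104]
 [106 158 157 152 154 151 139  97 100]
 [ 72 135 158 158 156 145  93  75 101]
 [102 112  90 103 103  93  79 110 102]
 [115 144 137 142 141 135 125 104 100]
 [135 155 158 159 157 153 139  92 101]
 [110 105 129 130 126  98  80  92 100]
 [128 133 117 115  92 109 121 112  99]
 [137 152 146 146 139 143 140 119 100]
 [131 151 154 155 153 148 139 115  81]
 [140 150 154 154 151 147 137 116  54]
 [16
[... 683 characters left out ...]
103 109 140 129  90  25  70 102 117]
 [ 26  57 105 103 108 136 132  87  24  69  94 117]
 [ 30  58 104 104 108 134 131  87  44  80 102 117]
 [ 24  49 105 104 111 137 132  78  63  79 103 117]
 [ 21  48 116  98  66  95  96 127 129  73  97 117]
 [ 33  67 119 103  97 130 120 118 168 118  88  97]
 [126  97 113 102 129 138 131 100 147 101  81  70]
 [181  82 104 127 135 127  92 106 127  72  71  80]
 [151 122 108 113  91 118 127 118  94  62  64  66]
 [101 110 114 110 102  97 102  81  65  61  63  62]
 [ 88  89  79  79  78  69  68  61  62  59  60  98]
 [ 74  69  61  60  61  62  64  60  65  95  69 110]
 [ 60  82  68  59  82  52  72 100  61  99  73 110]
 [ 62 102  70  67 113  52  72 104  59  97  66  65]]
```

View pics/p2.png

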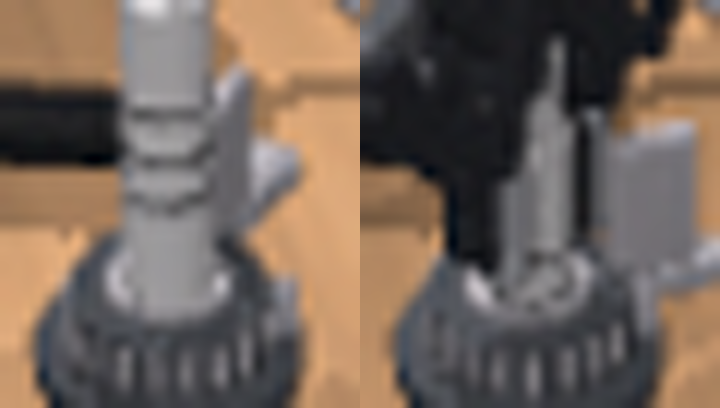

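```bash
python3 - <<'E'
from h import *
s=robot.get_state();print(s['time_s'],s['tool_pos'],s['gripper_width'],s['wrist_torque'],np.abs(s['qvel']).max())
print(robot.sign_off())
E
```

```text
16.15 [546.64531634 107.14800297 299.21461916] 0.26429716581350066 [0.29692413 0.60797098 0.46640321] 0.002082566265394669
the job is handed in; nothing more can be done
None
```

I put the wide-bore sleeve on the pin and gripped the leg below it with 70 N. I then pressed the leg to the middle mark and swung the lever to its closed stop without releasing it. I handed the job in at 16.15 s, still holding; the sign-off gives no verdict.

**Last checks:**
- **Sleeve:** it went down to within about 1 mm of the expected home height and met about 5 N of resistance there. The picture taken after I let go showed it on the pin. The hand hid it after that, so I have no later view of it.
- **Leg height:** the middle mark measured within about 1 mm of the collar top once I corrected for an image offset. The uncorrected pictures had first suggested it was up to 3 mm high. The leg was at rest, and the jaw opening was steady at about 22 mm by the gripper's reading.
- **Lever:** the wrist torque rose sharply, from 0.16 to about 1 N m, when the lever met its stop. I eased back and left it pressed at about 0.5 N m. From the image, the lever has turned about 0.8 rad from where it started; that method cannot show its angle precisely at the stop.
- **Other things on the bench:** nothing in view had visibly moved in the last top picture.

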